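# Load the bench dryer with washed mould bars

## Task

Lift the dryer's clear cover gently right back onto its open stop, then stack all the washed aluminium bars from the rubber mat (four to six of them) in the middle of the dryer's deck as a square crosswise tower: two bars to a layer, the first pair centred on the two dark strips, every next pair lying across the pair below with the same spacing and centred (an odd last bar takes either place of its layer). With the whole tower standing, lower the cover gently until it is fully shut over it, never slamming it against either stop. Leave the white cup where it is.

Things in the scene. Friction and masses are not known exactly. Their poses are not given: they have to be found in the camera images.
- dryer: Fixed bench dryer: grey base 250 x 250 mm, 45 mm high, origin at the centre of its underside, z up. On its steel deck two flat dark strips 160 x 22 mm run along dryer x at y = +42 and -42 mm: the first layer. The second layer runs along dryer y at x = +42 and -42 mm; the third is over the first. Cover hinge line: along x at y = +110, z = 47 mm; handle on the -y side.
- cover (a joint): Angle of the clear cover (hood 216 x 216 mm, 88 mm high, walls 4 mm, aluminium edges, 0.4 to 0.6 kg): 0 shut, 1.75 leaning just past upright on its open stop; may start up to 0.25 ajar. Stiff hinge: it stays where left at any angle; moving it takes up to about 8 N at the handle.
- cover_handle (a point): Middle of the handle, a round black bar 12 mm thick, 150 mm long, parallel to the hinge, its centre 60 mm out from the cover's free side wall, on an arm at each end. Shut: 276 mm from the hinge line, 70 mm above it (117 above the table, 18 below the cover's top). Open: 306 mm above the table, 118 mm beyond the hinge line. Can be pinched from above at every angle.
- mat: Black rubber mat, fixed, 300 x 390 x 3 mm, origin at the centre of its underside; the bars start on it.
- place1 (a point): Centre of a bar lying in layer 1 (11 mm above the deck), along dryer x, at dryer y = -42 mm. A point in the air, nothing to see.
- place2 (a point): Centre of a bar lying in layer 1 (11 mm above the deck), along dryer x, at dryer y = +42 mm. A point in the air, nothing to see.
- place3 (a point): Centre of a bar lying in layer 2 (33 mm above the deck), along dryer y, at dryer x = -42 mm. A point in the air, nothing to see.
- place4 (a point): Centre of a bar lying in layer 2 (33 mm above the deck), along dryer y, at dryer x = +42 mm. A point in the air, nothing to see.
- place5 (a point): Centre of a bar lying in layer 3 (55 mm above the deck), along dryer x, at dryer y = -42 mm. A point in the air, nothing to see.
- place6 (a point): Centre of a bar lying in layer 3 (55 mm above the deck), along dryer x, at dryer y = +42 mm. A point in the air, nothing to see.
- bar1: Plain aluminium bar, square section 22 x 22 mm, 160 mm long, about 0.21 kg. Origin at its centre, x along its length. All bars are alike; any face may be down. At the start it lies on the mat, or is absent.
- bar2: Plain aluminium bar, square section 22 x 22 mm, 160 mm long, about 0.21 kg. Origin at its centre, x along its length. All bars are alike; any face may be down. At the start it lies on the mat, or is absent.
- bar3: Plain aluminium bar, square section 22 x 22 mm, 160 mm long, about 0.21 kg. Origin at its centre, x along its length. All bars are alike; any face may be down. At the start it lies on the mat, or is absent.
- bar4: Plain aluminium bar, square section 22 x 22 mm, 160 mm long, about 0.21 kg. Origin at its centre, x along its length. All bars are alike; any face may be down. At the start it lies on the mat, or is absent.
- bar5: Plain aluminium bar, square section 22 x 22 mm, 160 mm long, about 0.21 kg. Origin at its centre, x along its length. All bars are alike; any face may be down. At the start it lies on the mat, or is absent.
- bar6: Plain aluminium bar, square section 22 x 22 mm, 160 mm long, about 0.21 kg. Origin at its centre, x along its length. All bars are alike; any face may be down. At the start it lies on the mat, or is absent.
- cup: White ceramic cup, 70 mm across, 90 mm high, loose, origin under its centre; a bystander.

How it is judged:
By the outcome, as a careful person would: the job done as asked, in the order asked, and still so for the second after the job is handed in, with the robot touching nothing.
Of bar1, bar2, bar3, bar4, bar5, bar6 only 4 to 6 are there at a start; the rules pass over those that are not, and their reading is None.
At some moment in a run one of bar1, bar2, bar3, bar4, bar5, bar6 may be knocked a few centimetres aside while the robot is not near it.
Once in a run the grip may slacken for a moment while it holds something.
It also fails if it takes over 210 s, if anything falls off the work surface, if the arm or the gripper's body presses on something with over 40 N, if the wrist force passes 120 N, or if a joint passes its speed limit or range.

## Robot

A 6-joint arm with a two-finger parallel gripper is mounted at the origin on the work surface. World frame = base frame: x ahead of the robot, y to its left, z up, the work surface at z = 0. Lengths are in mm, angles in rad, forces in N, time in s.
With the tool pointing down it reaches from about 325 to 875 mm from the base axis. Payload 4.4 kg.
Tool frame: the origin (TCP) lies on the centre line of the jaws, within the pads' length; the fingertips stand ahead of it and the grasp point (between the pads) lies 6 mm ahead of it (ctrl.tcp_to_tips is the z of the fingertips in the tool frame, in mm); z points along the fingers, y is the direction in which the jaws open and shut (so a half turn about z gives the same grasp; the last joint's range is limited). The gripper opens to 85 mm and grips with 20 to 120 N. Pads are 22 mm wide; open, the fingers measure 114 mm over their backs; the gripper's body (76 mm by 85 mm) begins 54 mm behind the grasp point. The pads swing forward as they close: fully open they stand 13 mm farther back than shut.
Start: joints at [-1.401, 0.207, 1.542, -0, 1.393, -0.15], TCP at [181.3, -545.672, 256.282] pointing down, gripper open.
Joint ranges: [-2.73, 2.73], [-0.86, 2.22], [0.23, 2.46], [-1.11, 4.25], [0.08, 2.63], [-2.82, 2.82]. Speed limits (rad/s): [2.79, 2.79, 3.14, 3.14, 3.14, 3.14].

## Interface

Orientations are given as a 3x3 rotation matrix whose columns are the frame's x, y, z axes.
In Python, from plant import ctrl, sensors, optics gives the robot as it stands. Calls block until the motion is done:
- ctrl.move_ptp(position, orientation): joint-space move of the TCP to a pose.
- ctrl.move_l(position, rot=None, vel=150, threshold=None): straight line of the TCP; rot=None keeps the orientation; vel is the mean speed in mm/s. With threshold (N) it stops when the force on the tool has changed by that much, and returns True; else False.
- ctrl.set_joints(angles): joint-space move.
- ctrl.gripper_to(opening, force=None): finger opening in mm; force is the grip in N (None keeps the last); returns when the fingers have stopped.
- ctrl.hold(seconds).
- ctrl.solve_ik(position, orientation): joint angles nearest the present ones, or None.
- sensors.read_state(): the state.
- optics.grab_frame(name): name is "side" or "top" or "wrist"; returns (picture, depth): 420x560x3 uint8, red, green, blue; 420x560 float32, mm along the optical axis (not along the pixel's ray), 0 where there is no reading.
- optics.camera_params(name): a dict with "mtx" (3x3 intrinsics, pixels), "R" (3x3) and "t" (3): a world point X has camera coordinates R X + t; the wrist camera has in their place "T_tool_cam" (4x4, takes a point from camera to tool coordinates, whose origin is the TCP and whose axes are the flange's). Camera axes: x right, y down, z forward; pixel columns grow to the right and rows downward; lengths in mm; the calibration is good to about 2 mm. The wrist camera is an equidistant fisheye: a pixel r from the principal point sees the ray r / f radians off the axis. A picture is of the moment at which its call begins: read the wrist's pose just before it. camera_params takes no time and is no camera call.
A pose or a line that the arm cannot do raises ctrl.MotionError and nothing moves.
- ctrl.finish_job(): hands the job in, once; it reports no verdict.
The state is a dict: "t": time; "q": joint angles; "qvel": joint speeds; "tau": joint torques, N m; "eef_pos": TCP position; "eef_rot": TCP orientation; "force": force on the tool from outside, world axes, zero at the start; "wrist_torque": the same for the moment, N m; "grip_width": finger opening in mm.
Only numpy, scipy, OpenCV 4.12 (cv2) and the standard library are available. Lean on these libraries where they do the work, as an engineer would, in place of code of your own. Each camera call takes 0.05 s, during which the arm holds its last target. There are 200 camera calls.

## Working session

There is one attempt and no reset: what is moved stays moved. The work goes in short steps, each a Python script; the robot and the scene stay as the last script left them, time stands still between calls to the robot, and variables do not carry over. Pictures are saved under pics/ and viewed, about 12 in all and at most 16, crops included, and the job is handed in when it is done.

```bash
ls; mkdir -p pics
python3 - <<'E'
from plant import ctrl, sensors, optics
import cv2,numpy as np
print(ctrl.tcp_to_tips, sensors.read_state())
for n in ("top","side"):
    p,d=optics.grab_frame(n); cv2.imwrite(f"pics/{n}0.png",p[:,:,::-1]); np.save(f"pics/{n}0.npy",d)
    print(n,{k:np.round(v,3).tolist() for k,v in optics.camera_params(n).items()}, (d>0).mean())
print(optics.camera_params("wrist"))
E
```

```text
pics
25.0 {'t': 0.0, 'q': array([-1.40051818e+00,  2.07456449e-01,  1.54295185e+00, -1.75992962e-06,
        1.39350647e+00, -1.50524097e-01]), 'qvel': array([ 0.0010639 ,  0.00052515, -0.00153559, -0.0020778 , -0.00040316,
        0.00062265]), 'tau': array([ 1.91091758e-04, -3.83036041e+01, -2.91592473e+01, -2.05051979e-04,
        1.06414984e-02, -1.00676672e-05]), 'eef_pos': array([ 181.16914307, -544.97486206,  255.10599991]), 'eef_rot': array([[ 9.48982725e-01,  3.15327816e-01, -3.95205255e-04],
       [ 3.15327874e-01, -9.48980029e-01,  2.28824140e-03],
       [ 3.46504270e-04, -2.29612079e-03, -9.99997304e-01]]), 'force': array([ 0.39054955, -0.35533661, -0.03220391]), 'wrist_torque': array([ 0.01560373, -0.01916028,  0.01525434]), 'grip_width': 85.04888579522198}
top {'mtx': [[451.568, 0.0, 283.724], [0.0, 451.568, 212.527], [0.0, 0.0, 1.0]], 'R': [[-0.019, -1.0, -0.017], [-0.996, 0.02, -0.084], [0.084, 0.015, -0.996]], 't': [-39.645, 577.511, 1126.464]} 0.996016156462585
side {'mtx': [[383.746, 0.0, 283.238], [0.0, 383.746, 214.476], [0.0, 0.0, 1.0]], 'R': [[0.952, -0.305, -0.003], [-0.167, -0.515, -0.841], [0.255, 0.801, -0.541]], 't': [-578.788, 139.69, 714.471]} 0.9960119047619047
{'mtx': array([[325.1922621 ,   0.        , 281.76943335],
       [  0.        , 325.1922621 , 207.97344411],
       [  0.        ,   0.        ,   1.        ]]), 'T_tool_cam': array([[ 1.30407766e-04, -9.46705431e-01, -3.22100621e-01,
         8.22957541e+01],
       [ 9.99999579e-01,  4.15850839e-04, -8.17385994e-04,
         6.14406565e-01],
       [ 9.07769573e-04, -3.22100379e-01,  9.46705087e-01,
        -1.17141158e+02],
       [ 0.00000000e+00,  0.00000000e+00,  0.00000000e+00,
         1.00000000e+00]])}
```

View pics/top0.png

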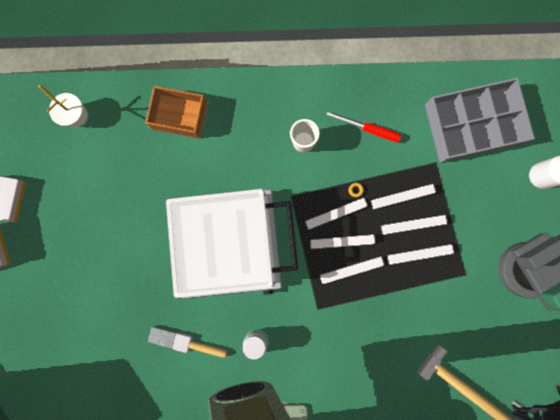

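View pics/side0.png

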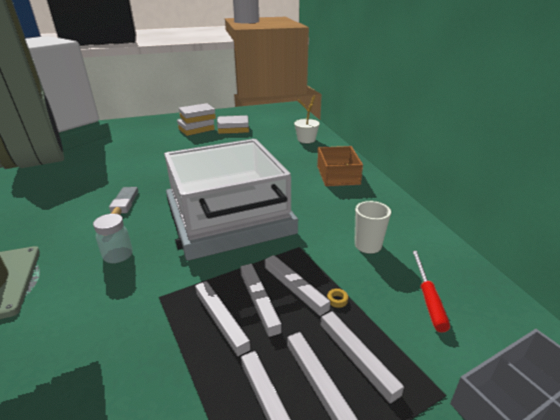

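The pictures show six bars on the mat, at top pixels (336,214), (403,196), (343,241), (414,225), (352,269) and (420,254). The dryer is centred near (222,243) with its handle at (285,237), and the cup is at (305,135). The jar at (255,345) and the ring at (356,189) aren't part of the task.

```bash
cat > h.py <<'E'
import numpy as np, cv2
from plant import ctrl, sensors, optics
def world(name, d):
    c=optics.camera_params(name); K=c["mtx"]; v,u=np.indices(d.shape)
    X=np.stack([(u-K[0,2])/K[0,0]*d,(v-K[1,2])/K[1,1]*d,d],-1)
    W=(X-c["t"])@c["R"]; W[d<=0]=np.nan; return W
def ray(name,uv,z):
    c=optics.camera_params(name); K=c["mtx"]; uv=np.atleast_2d(uv).astype(float)
    r=np.c_[(uv-K[:2,2])/[K[0,0],K[1,1]],np.ones(len(uv))]@c["R"]; o=-c["R"].T@c["t"]
    return o+r*((z-o[2])/r[:,2])[:,None]
def rect(P):
    "centre, long, short, yaw of long axis from xy mm points"
    (c,(w,h),a)=cv2.minAreaRect((P[:,:2]*1).astype(np.float32))
    if w<h: w,h,a=h,w,a+90
    a=np.radians(a); a=(a+np.pi/2)%np.pi-np.pi/2
    return np.array(c),w,h,a
def bars(p,d,name="top",zt=25):
    W=world(name,d); m=((p.min(-1)>130)&(abs(W[...,2]-zt)<8)).astype(np.uint8)
    n,l,s,_=cv2.connectedComponentsWithStats(m,connectivity=4); out=[]
    for i in range(1,n):
        if s[i,4]<200: continue
        vu=np.argwhere(l==i); P=ray(name,vu[:,::-1],zt); c,w,h,a=rect(P)
        out.append((c,w,h,a,np.nanmedian(W[l==i][:,2]),P[:,:2].mean(0)))
    return out
def snap(n,f=None):
    p,d=optics.grab_frame(n)
    if f: cv2.imwrite(f"pics/{f}.png",p[:,:,::-1])
    return p,d
E
python3 - <<'E'
from h import *
np.set_printoptions(precision=1,suppress=True)
p=cv2.imread("pics/top0.png")[:,:,::-1]; d=np.load("pics/top0.npy"); W=world("top",d)
for b in bars(p,d): print(b[0],b[1],b[2],round(b[3],3),b[4],b[5])
for uv in [(222,243),(190,243),(180,210),(285,215),(291,237),(280,270),(272,230),(170,260),(400,212),(520,300),(305,135),(305,122),(182,292)]: print(uv,W[uv[1],uv[0]],p[uv[1],uv[0]])
# handle, cup
m=(p.max(-1)<70)&(W[...,2]>70)&(W[...,0]<800)&(W[...,0]>300); 
vu=np.argwhere(m); vu=vu[(vu[:,1]>265)&(vu[:,1]<305)&(vu[:,0]>190)&(vu[:,0]<290)];print(len(vu)); Q=W[vu[:,0],vu[:,1]]; print(Q.min(0),Q.max(0),np.median(Q,0))
# heights profile along row 243
print([ (u,W[243,u].round(0).tolist()) for u in range(160,305,5)])
E
```

```text
[ 612.5 -354.5] 160.75112915039062 22.124324798583984 -1.33 24.497288089367 [ 612.6 -354.7]
[ 572.7 -183.5] 157.35243225097656 22.133634567260742 -1.216 24.206894780743845 [ 573.3 -186.4]
[ 540.3 -379.1] 160.62945556640625 21.550622940063477 -1.425 24.657757943185718 [ 540.3 -379. ]
[ 500.6 -198.1] 156.05841064453125 21.749452590942383 -1.507 24.43371574661987 [ 500.7 -199.7]
[ 465.3 -392.1] 161.0275115966797 22.2435245513916 -1.42 24.45075729896279 [ 465.3 -392.5]
[ 428.8 -217.9] 159.08193969726562 22.48273468017578 -1.293 24.30979995058959 [ 428.9 -219.6]
(222, 243) [500.   89.9 136.9] [246 244 240]
(190, 243) [501.4 163.7 135.6] [245 242 239]
(180, 210) [577.8 186.4 136.9] [236 234 230]
(285, 215) [572.3 -53.8  -1.8] [41 73 54]
(291, 237) [510.9 -68.3 129.2] [55 52 51]
(280, 270) [435.8 -41.5 125.4] [28 29 25]
(272, 230) [532.  -20.9  37.9] [ 96 100 101]
(170, 260) [461.3 247.   -3.3] [133 164 143]
(400, 212) [ 573.4 -350.3    5.9] [44 45 47]
(520, 300) [ 343.5 -647.    -2.8] [ 72 136 101]
(305, 135) [ 782.5 -110.6    0.1] [177 176 159]
(305, 122) [ 794.1 -108.4   81.4] [156 150 1
[... 263 characters left out ...]
85, [502.0, 175.0, 135.0]), (190, [501.0, 164.0, 136.0]), (195, [501.0, 152.0, 135.0]), (200, [501.0, 141.0, 136.0]), (205, [501.0, 129.0, 135.0]), (210, [501.0, 118.0, 134.0]), (215, [500.0, 106.0, 134.0]), (220, [500.0, 95.0, 135.0]), (225, [500.0, 83.0, 138.0]), (230, [500.0, 71.0, 139.0]), (235, [499.0, 60.0, 140.0]), (240, [499.0, 49.0, 135.0]), (245, [499.0, 37.0, 137.0]), (250, [499.0, 26.0, 135.0]), (255, [499.0, 14.0, 138.0]), (260, [498.0, 3.0, 137.0]), (265, [498.0, -9.0, 142.0]), (270, [499.0, -16.0, 59.0]), (275, [499.0, -28.0, 39.0]), (280, [500.0, -39.0, -2.0]), (285, [500.0, -52.0, -2.0]), (290, [497.0, -66.0, 121.0]), (295, [499.0, -78.0, -5.0]), (300, [499.0, -91.0, -2.0])]
```

Run:
```python
from h import *
np.set_printoptions(precision=2,suppress=True)
p=cv2.imread("pics/top0.png")[:,:,::-1]; d=np.load("pics/top0.npy"); W=world("top",d)
Z=W[...,2]; reg=(W[...,1]>-30)&(W[...,1]<240)&(W[...,0]>350)&(W[...,0]<650)
m=(reg&(Z>115)&(Z<190)).astype(np.uint8); m=cv2.morphologyEx(m,cv2.MORPH_OPEN,np.ones((9,9)))
Q=W[m>0]; A=np.c_[Q[:,:2]-[500,100],np.ones(len(Q))]; co=np.linalg.lstsq(A,Q[:,2],rcond=None)[0]; print("plane",co,len(Q))
vu=np.argwhere(m); print("top rect",rect(ray("top",vu[:,::-1],co[2])),np.degrees(rect(ray("top",vu[:,::-1],co[2]))[3]))
# handle
v,u=np.indices(Z.shape)
m=(p.max(-1)<75)&(Z>100)&(W[...,1]<-55)&(W[...,1]>-90)&(W[...,0]>400)&(W[...,0]<620)
H=W[m]; vx=cv2.fitLine(np.float32(H[:,:2]),cv2.DIST_HUBER,0,.1,.1).ravel(); print("handle",len(H),H.min(0),H.max(0),H.mean(0),vx, np.percentile(H[:,2],[10,50,90]))
# base rect: pixels z 30..55, near dryer
m=(reg|((W[...,1]<0)&(W[...,1]>-50)&(W[...,0]>350)&(W[...,0]<650)))&(Z>36)&(Z<52); 
m=cv2.morphologyEx(m.astype(np.uint8),cv2.MORPH_OPEN,np.ones((3,3)))
print("base",[W[m>0].min(0),W[m>0].max(0)],np.nanmedian(Z[m>0]))
b=(m*255); cv2.imwrite("pics/base.png",np.hstack([cv2.resize(b[170:320,150:320],None,fx=2,fy=2),]))
# side view
p2=cv2.imread("pics/side0.png")[:,:,::-1]; d2=np.load("pics/side0.npy"); W2=world("side",d2)
m2=(p2.max(-1)<60)&(W2[...,2]>90)&(W2[...,2]<160)&(W2[...,1]<-40)&(W2[...,1]>-100)
H=W2[m2]; print("side handle",len(H),H.min(0),H.max(0),H.mean(0),np.percentile(H[:,2],[10,50,90]))
cv2.imwrite("pics/crops.png",np.vstack([cv2.resize(p[175:310,150:310,::-1],(640,540),interpolation=cv2.INTER_CUBIC)]))
# cup
m=(p.min(-1)>120)&(abs(W[...,0]-785)<70)&(abs(W[...,1]+110)<70)&(Z>75)
print("cup",rect(ray("top",np.argwhere(m)[:,::-1],90)),Z[m].max())
```

```text
plane [  0.    -0.02 136.78] 9614
top rect (array([501.59,  98.34]), 226.1144256591797, 225.60787963867188, np.float64(0.08306801410834175)) 4.75944662094116
handle 398 [434.98 -80.88 119.24] [594.91 -55.26 132.64] [509.08 -68.7  126.77] [  1.     0.07 513.33 -68.77] [123.77 126.9  129.76]
base [array([387.84, -38.72,  36.03]), array([633.41,  -4.94,  50.37])] 39.99916713872416
side handle 482 [433.08 -82.7  120.46] [592.88 -40.81 130.08] [508.17 -71.08 126.5 ] [123.03 127.   129.21]
cup (array([ 763.9 , -104.72]), 69.70443725585938, 67.76617431640625, np.float64(-0.48095610706589564)) 93.80528362239802
```

View pics/crops.png

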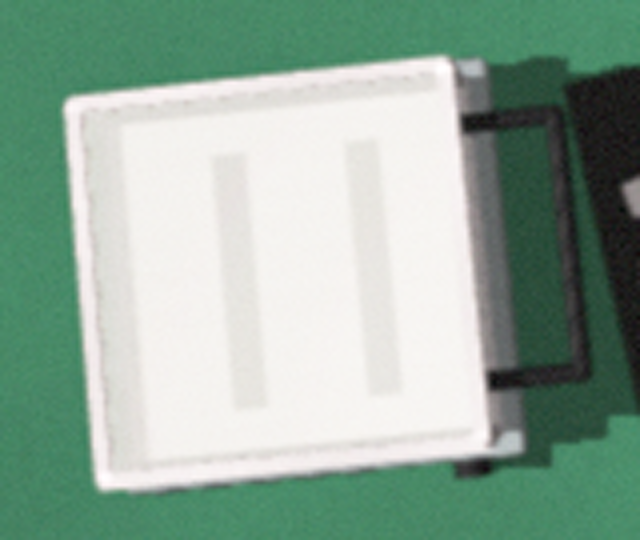

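The cover is essentially shut: its top sits at z ≈ 137 and the handle at ≈ 121, so about 0.02 ajar. The dryer origin is about (501.4, 96.5) with yaw ≈ 0.078. The predicted handle position (515,-69) agrees with the measured (513,-69). Next I'll open the cover.

```bash
cat >> h.py <<'E'
O=np.array([501.4,96.5]); YAW=0.078
def D(x,y,z,O=None,yaw=None):
    o=globals()["O"] if O is None else O; a=YAW if yaw is None else yaw
    return np.array([o[0]+np.cos(a)*x-np.sin(a)*y,o[1]+np.sin(a)*x+np.cos(a)*y,z])
def R(yaw):
    "tool down, tool x at world yaw"
    c,s=np.cos(yaw),np.sin(yaw); return np.array([[c,s,0],[s,-c,0],[0,0,-1.]])
def handle(th):
    a=np.arctan2(70,276)+th; r=np.hypot(276,70); return D(0,110-r*np.cos(a),47+r*np.sin(a))
def swing(th0,th1,n,vel,thr=None,dz=6):
    for t in np.linspace(th0,th1,n+1)[1:]:
        hit=ctrl.move_l(handle(t)+[0,0,dz],vel=vel,threshold=thr); s=sensors.read_state()
        print(f"{t:.2f} t{s['t']:.1f} F{np.round(s['force'],1)} err{np.round(s['eef_pos']-handle(t)-[0,0,dz],1)} w{s['grip_width']:.1f}",hit)
        if hit: return t
E
python3 - <<'E'
from h import *
h=handle(0.02); print(h)
ctrl.gripper_to(40,40)
for y in (YAW,YAW+np.pi): print(ctrl.solve_ik(h+[0,0,6],R(y)),ctrl.solve_ik(handle(1.75)+[0,0,6],R(y)))
ctrl.move_ptp(h+[0,0,90],R(YAW)); ctrl.move_l(h+[0,0,6],vel=80,threshold=15)
s=sensors.read_state();print(s['eef_pos'],s['force'])
snap("wrist","w1"); 
print(ctrl.gripper_to(5,40)); s=sensors.read_state();print(s['grip_width'],s['force'],s['t'],s['eef_pos'])
E
```

```text
[514.2214916  -67.54460333 122.50563247]
[-2.97584651e-01  2.33597519e-01  1.79651291e+00 -4.44089210e-16
  1.11148223e+00  1.19521168e+00] [ 4.41452398e-01  1.84228346e-01  1.45267514e+00 -4.44089210e-16
  1.50468916e+00  1.93424872e+00]
[-2.97584651e-01  2.33597519e-01  1.79651291e+00 -4.44089210e-16
  1.11148223e+00 -1.94638098e+00] [ 4.41452398e-01  1.84228346e-01  1.45267514e+00 -4.44089210e-16
  1.50468916e+00 -1.20734393e+00]
[514.83375562 -67.69973114 129.19882498] [-0.13329754 -0.77463473 -0.26530332]
False
10.485147655960638 [-0.9355314  -3.78088702  2.24556712] 4.325 [514.62940786 -68.56204524 129.11538214]
```

View pics/w1.png

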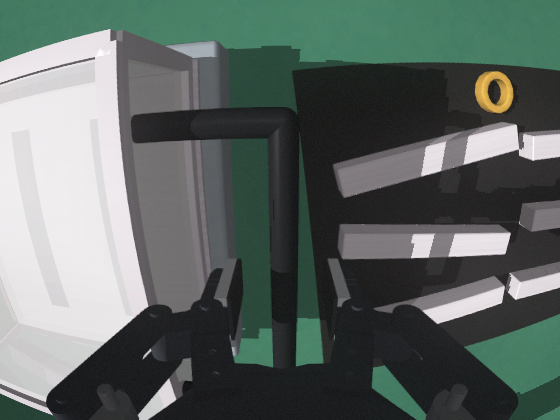

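The wrist picture shows the handle bar (column ~285) between the pads, and the jaws closed on it at 10.5 mm. Next is a gentle swing open.

```bash
sed -i 's/^O=.*/O=np.array([501.4,95.5]); YAW=0.078/' h.py
python3 - <<'E'
from h import *
print(sensors.read_state()['tau'].round(1))
swing(0.02,0.12,1,30); swing(0.12,1.62,12,70)
E
```

```text
[  2.2 -34.2 -23.9   1.2   0.2   0.1]
0.12 t5.4 F[ 2.1 -4.4 -3.7] err[ 0.4 -0.5 -0.2] w10.7 False
0.24 t6.1 F[-1.4 -4.4  2.9] err[ 0.3 -0.4  0.7] w10.3 False
0.37 t6.7 F[-1.  -6.6  5.1] err[ 0.2 -1.   0.8] w10.7 False
0.49 t7.4 F[-1.9 -7.5  6.4] err[ 0.2 -1.4  1.1] w10.4 False
0.62 t8.1 F[-2.4 -8.9  8.5] err[ 0.  -1.9  1.7] w10.8 False
0.74 t8.7 F[ -5.5 -10.3  11.7] err[-0.  -2.2  2.5] w10.7 False
0.87 t9.4 F[-5.3 -9.8 14.2] err[-0.1 -1.8  3.2] w10.4 False
0.99 t10.0 F[-5.1 -6.7 14.7] err[-0.4 -0.9  3.1] w9.9 False
1.12 t10.7 F[-4.7 -5.  13.8] err[-0.7 -0.1  2.7] w10.4 False
1.25 t11.3 F[-3.6 -3.7 10.1] err[-1.   0.7  1.8] w10.4 False
1.37 t12.0 F[-3.2 -1.1  7.3] err[-1.3  1.3  1. ] w10.4 False
1.50 t12.7 F[-2.7  0.4  5.6] err[-1.5  1.4  0.2] w10.9 False
1.62 t13.3 F[-6.1  1.7  4.1] err[-1.6  1.1 -0.6] w10.4 False
```

Run:
```python
from h import *
swing(1.62,1.70,1,30); swing(1.70,1.80,5,12,12)
p,d=snap("side","s2");
```

```text
1.70 t14.2 F[-5.7 -1.4  3.5] err[-1.7  0.2 -0.9] w10.6 False
1.72 t14.8 F[-5.9 -0.7  4.5] err[-1.7 -0.1 -0.9] w10.5 False
1.74 t15.5 F[-6.2 -1.8  3.3] err[-1.7 -0.2 -0.8] w10.2 False
1.76 t16.1 F[ -8.  -10.6   9.3] err[-1.5 -2.8  0.4] w10.5 False
1.78 t16.4 F[0.2 0.3 3.8] err[-1.2 -8.1  3. ] w10.4 True
```

View pics/s2.png

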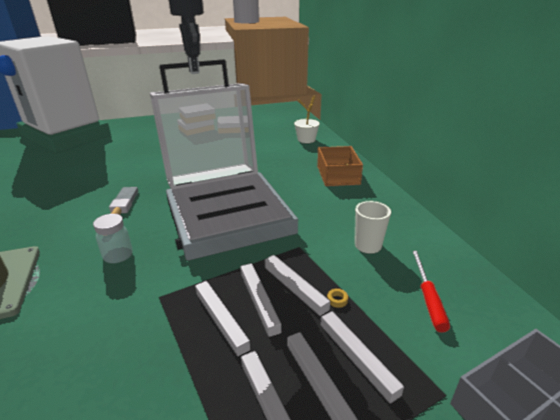

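The side picture shows the cover up and leaning back, with the handle at (195,65) in the jaws. The force jump at θ ≈ 1.76 matches the open stop. I'll release, then measure the strips and bars.

```bash
cat >> h.py <<'E'
def deck(p,d):
    "strip centres/yaw on deck plane z=45"
    W=world("top",d); x0=np.linalg.norm(W[...,:2]-O,axis=-1)<115
    m=(x0&(W[...,2]>30)&(W[...,2]<60)&(p.max(-1)<75)).astype(np.uint8); m=cv2.morphologyEx(m,cv2.MORPH_OPEN,np.ones((3,3)))
    n,l,s,_=cv2.connectedComponentsWithStats(m)
    return [rect(ray("top",np.argwhere(l==i)[:,::-1],45)) for i in range(1,n) if s[i,4]>250]
E
python3 - <<'E'
from h import *
np.set_printoptions(precision=2,suppress=True)
ctrl.gripper_to(40); s=sensors.read_state(); print(s['eef_pos'],s['t'])
ctrl.move_l(s['eef_pos']+[0,0,70],vel=120)
ctrl.move_ptp([300,-230,300],R(0.6))
p,d=snap("top","t3"); np.save("pics/t3.npy",d)
for b in deck(p,d): print("strip",b)
for b in bars(p,d): print(b[0],b[1],b[2],round(b[3],3),b[4],b[5])
print(sensors.read_state()['t'])
E
```

```text
[481.2  322.08 310.52] 16.875
strip (array([505.78,  51.86]), 155.78683471679688, 19.12936782836914, np.float64(0.08468258880871593))
strip (array([497.86, 135.28]), 156.4111328125, 19.63730239868164, np.float64(0.08664470603134555))
[ 612.54 -354.67] 160.39540100097656 22.124324798583984 -1.33 24.7460517560165 [ 612.57 -354.69]
[ 572.16 -182.49] 159.7198944091797 22.15501594543457 -1.213 24.40206878780135 [ 572.16 -182.58]
[ 540.26 -379.14] 160.62945556640625 21.550622940063477 -1.425 24.414328208650584 [ 540.33 -379.27]
[ 500.57 -196.35] 159.54336547851562 21.92061996459961 -1.509 24.40200115749064 [ 500.61 -196.92]
[ 465.44 -392.3 ] 160.55931091308594 22.30482292175293 -1.418 24.66926756515528 [ 465.36 -392.17]
[ 428.7  -217.87] 159.26980590820312 22.386409759521484 -1.295 24.047628865767887 [ 428.71 -217.93]
19.7583
```

View pics/t3.png

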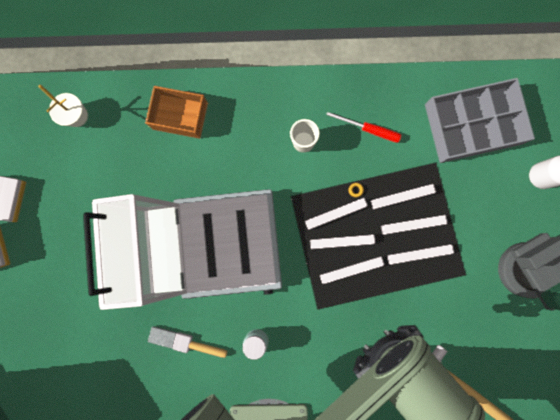

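The top picture confirms the cover is open. The two strips are at (209,245) and (243,241), six bars are on the mat and the cup hasn't moved. The strip spacing measures 83.8 mm against 84, which gives dryer O=(501.8,93.6) and yaw ≈ 0.088. Now I'll place the first bar and check the camera against the robot.

```bash
cat >> h.py <<'E'
O=np.array([501.8,93.6]); YAW=0.088
DXY=np.zeros(2)  # robot minus camera
def st(): return sensors.read_state()
def goto(pos,yaw,vel):
    "straight down to pos with steady-state error taken out"
    e=st()['eef_pos']; hov=e+0
    ctrl.move_l([pos[0],pos[1],e[2]],R(yaw),vel=60); ctrl.hold(.15)
    c=pos-np.r_[(st()['eef_pos']-pos)[:2],0]
    return ctrl.move_l(c,R(yaw),vel=vel,threshold=20),c
def matbars():
    p,d=snap("top"); return [b for b in bars(p,d) if 380<b[0][0]<690 and -500<b[0][1]<-80 and 150<b[1]<170 and 18<b[2]<27],p,d
def pick(c,a):
    yaw=a+np.pi if a<0 else a; P=np.r_[c+DXY,31.]
    ctrl.gripper_to(45); ctrl.move_ptp(P+[0,0,110],R(yaw)); hit,_=goto(P,yaw,100); e=st()['eef_pos']
    if hit: print("HIT",e); return False
    ctrl.gripper_to(10,60); f0=st()['force'][2]; g=st()['eef_pos']
    ctrl.move_l([g[0],g[1],190],vel=150); ctrl.hold(.2); s=st()
    print(f"pick {e.round(1)} closed {g.round(1)} w{s['grip_width']:.1f} dFz{s['force'][2]-f0:.1f} t{s['t']:.1f}"); return 19<s['grip_width']<25
def place(k,yaw_off=None):
    L=(k-1)//2; sgn=-1 if k%2 else 1; zc=45+11+22*L
    xy=D(0,sgn*42,0) if L!=1 else D(sgn*42,0,0); yaw=YAW+(np.pi if L!=1 else np.pi/2)
    P=np.r_[xy[:2]+DXY,zc+17.]
    ctrl.move_ptp(np.r_[P[:2],200],R(yaw)); w=st()['grip_width']
    if not 19<w<25: print("LOST",w); return False
    hit,c=goto(P+[0,0,5],yaw,100)
    t=ctrl.move_l(c-[0,0,9],vel=18,threshold=5); e=st()
    print(f"place{k} target {P.round(1)} at {e['eef_pos'].round(1)} early{hit} touch{t} w{w:.1f} F{e['force'].round(1)} t{e['t']:.1f}")
    if hit or abs(e['eef_pos'][2]-P[2])>4: print("CHECK HEIGHT, not released"); return False
    ctrl.gripper_to(42); g=st()['eef_pos']; ctrl.move_l([g[0],g[1],max(200,g[2]+60)],vel=150); return True
def tower(p,d,k):
    "placed bars of the top layer(s): bright pixels at that layer's top height; dryer-frame centre, yaw"
    out=[]
    for L in range((k-1)//2+1):
        W=world("top",d); zt=67+22*L; near=np.linalg.norm(W[...,:2]-O,axis=-1)<125
        m=(near&(abs(W[...,2]-zt)<8)&(p.min(-1)>100)).astype(np.uint8)
        n,l,s,_=cv2.connectedComponentsWithStats(m,connectivity=4)
        for i in range(1,n):
            if s[i,4]<150: continue
            c,w,h,a=rect(ray("top",np.argwhere(l==i)[:,::-1],zt)); q=c-O; C,S=np.cos(YAW),np.sin(YAW)
            out.append((L+1,np.round([C*q[0]+S*q[1],-S*q[0]+C*q[1]],1),round(w),round(h),round(a-YAW,3)))
    return out
E
python3 - <<'E'
from h import *
b,p,d=matbars(); b=min(b,key=lambda b:abs(b[0]-[572,-182]).sum()); print(b[0],b[3])
if pick(b[0],b[3]) and place(2):
    ctrl.move_ptp([450,-200,230],R(1.8)); b,p,d=matbars(); cv2.imwrite("pics/t4.png",p[:,:,::-1])
    print(len(b),[x[0].round() for x in b]); print(tower(p,d,2), st()['t'])
E
```

```text
[ 572.18060303 -182.49090576] -1.210076849650494
pick [ 573.  -182.4   31.9] closed [ 573.  -182.4   32.1] w20.8 dFz-6.7 t24.6
place2 target [498.1 135.4  73. ] at [498.6 136.   74.1] earlyFalse touchTrue w20.9 F[-0.6 -0.5  3.8] t28.0
2 [array([ 612., -354.]), array([ 540., -379.])]
[(1, array([-0.1, 40.6]), 159, 23, np.float64(0.003))] 30.7
```

Placed within about 1.5 mm. I'll carry on with the loop, re-detecting the bars before every pick.

```bash
sed -i 's/^DXY=.*/DXY=np.array([0,.7])/' h.py
cat >> h.py <<'E'
def cycle(k):
    b,p,d=matbars()
    if not b: print("none seen"); return False
    print(len(b)); t=max(b,key=lambda b:b[0][1]); print("target",t[0].round(1),round(t[3],3))
    return pick(t[0],t[3]) and place(k)
E
python3 - <<'E'
from h import *
ctrl.move_ptp([400,60,260],R(1.66))
for k in (1,3):
    if not cycle(k): break
ctrl.move_ptp([430,-150,260],R(1.8)); p,d=snap("top","t5"); print(tower(p,d,3),st()['t'])
E
```

```text
5
target [ 500.6 -196.2] -1.509
pick [ 501.1 -196.4   31.8] closed [ 501.1 -196.4   32. ] w20.3 dFz-6.1 t36.6
place1 target [505.5  52.5  73. ] at [506.1  52.9  74. ] earlyFalse touchTrue w20.9 F[-0.1  0.1  5.3] t39.7
4
target [ 428.7 -217.9] -1.296
pick [ 428.9 -218.    31.6] closed [ 429.  -218.1   31.9] w20.3 dFz-7.0 t45.8
place3 target [460.   90.6  95. ] at [460.6  91.2  95.9] earlyFalse touchTrue w20.7 F[ 0.6 -0.8  4. ] t48.9
[(1, array([ 25. , -42.5]), 110, 23, np.float64(0.002)), (1, array([24.9, 40.4]), 109, 23, np.float64(-0.001)), (2, array([-41. ,   0.5]), 160, 22, np.float64(-1.567))] 51.1667
```

View pics/t5.png

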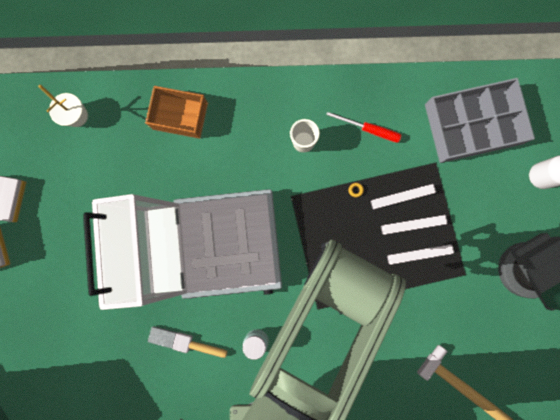

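The picture shows two bars in layer 1 and one across them (crossbar at about (220,265)), each within 1.6 mm of its place. Three bars remain on the mat.

Run:
```python
from h import *
ctrl.move_ptp([400,60,260],R(1.66))
for k in (4,6,5):
    if not cycle(k): break
ctrl.move_ptp([400,-160,300],R(1.8)); p,d=snap("top","t6"); print(tower(p,d,k),len(matbars()[0]),st()['t'])
snap("side","s6")
```

```text
3
target [ 612.5 -354.7] -1.33
pick [ 613.1 -354.9   32.2] closed [ 613.2 -354.8   32.3] w20.8 dFz-6.0 t57.4
place4 target [543.6  98.   95. ] at [544.3  98.4  96.3] earlyFalse touchTrue w20.7 F[ 0.6 -0.3  4.8] t61.0
2
target [ 540.2 -378.7] -1.425
pick [ 540.6 -379.    32.1] closed [ 540.6 -379.    32.3] w20.6 dFz-7.6 t67.6
place6 target [498.1 136.1 117. ] at [498.9 136.5 118.2] earlyFalse touchTrue w20.4 F[-0.5  0.3  4.5] t71.2
1
target [ 465.3 -391.6] -1.416
pick [ 465.6 -391.8   31.9] closed [ 465.6 -391.8   32.1] w20.7 dFz-6.4 t77.8
place5 target [505.5  52.5 117. ] at [506.2  52.8 118.1] earlyFalse touchTrue w20.6 F[-1.1  0.4  4.3] t81.2
[(2, array([42.7,  1.6]), 60, 22, np.float64(-1.579)), (2, array([-41. ,   1.9]), 61, 22, np.float64(-1.567)), (3, array([  1.3, -42.6]), 159, 23, np.float64(-0.002)), (3, array([ 1.3, 40.9]), 159, 23, np.float64(-0.0))] 0 83.3167
```

View pics/s6.png

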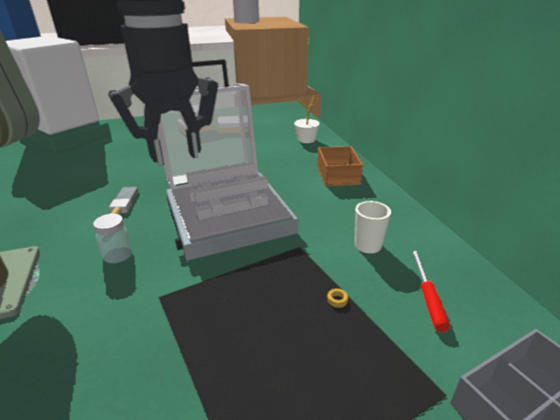

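All six bars are stacked: the top layer is at y = -42.6 and +40.9, with yaw within 0.002. The mat is empty and the cup untouched. Now I'll pinch the handle again and lower the cover.

Run:
```python
from h import *
h=handle(1.75); print(h)
ctrl.move_ptp([440,60,400],R(YAW)); P=np.array([481.4,321.6,h[2]+5])
ctrl.gripper_to(40,40); ctrl.move_ptp(P+[0,0,85],R(YAW)); print(ctrl.move_l(P,vel=80,threshold=12), st()['eef_pos'])
ctrl.gripper_to(5,40); s=st(); print(s['grip_width'],s['force'],s['eef_pos'],s['t'])
if 8<s['grip_width']<14:
    swing(1.74,1.64,1,30,dz=5); swing(1.64,0.24,11,70,dz=5)
    snap("side","s7")
```

```text
[481.75530079 320.79239127 306.10289744]
False [481.7922182  321.8186035  311.97945405]
10.486312940486846 [0.12915226 1.33028216 2.61374024] [481.63844713 322.07531091 311.91372572] 88.125
1.64 t89.3 F[-1.3  5.8  2.1] err[-0.3  2.   0.7] w10.3 False
1.51 t90.0 F[-3.3  3.4  6.6] err[-0.3  1.1  1.7] w10.6 False
1.39 t90.7 F[-3.6  2.3  6.3] err[-0.3  0.7  1.8] w10.3 False
1.26 t91.3 F[-3.8  2.4  4.9] err[-0.4  0.2  0.8] w10.1 False
1.13 t92.0 F[-3.5  0.8  5.2] err[-0.4 -0.4  0.4] w10.8 False
1.00 t92.7 F[-3.4 -1.1  2.1] err[-0.4 -0.9 -0.4] w10.4 False
0.88 t93.3 F[-3.5  0.3 -1.2] err[-0.6 -0.1 -0.9] w10.6 False
0.75 t94.0 F[-4.   0.7 -3.8] err[-0.5  0.1 -0.9] w10.4 False
0.62 t94.7 F[-4.9  1.5 -1.5] err[-0.6  0.1 -0.4] w10.8 False
0.49 t95.3 F[-5.6 -0.2 -3. ] err[-0.7 -0.1 -0.6] w10.7 False
0.37 t96.0 F[-4.6  0.4 -4.8] err[-0.5  0.1 -0.7] w10.6 False
0.24 t96.7 F[-4.   1.6 -5.6] err[-0.4  0.4 -0.6] w10.4 False
```

View pics/s7.png

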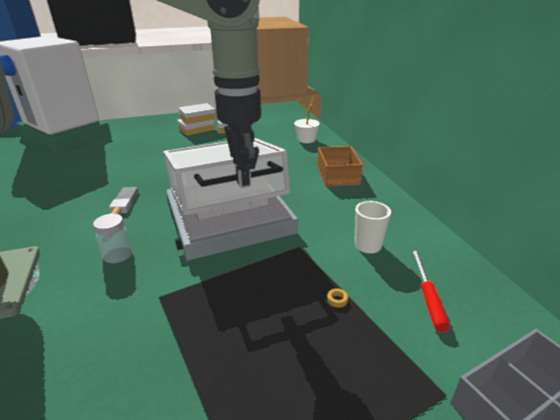

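The cover is 0.24 rad from shut and clear of the tower. The handle is still held at (245,175). I'll lower it slowly to the stop.

Run:
```python
from h import *
swing(0.24,0.08,2,40,dz=5); swing(0.08,-0.06,7,10,12,dz=5)
```

```text
0.16 t97.4 F[-5.   4.3 -3.1] err[-0.4  0.6  0. ] w10.0 False
0.08 t98.2 F[-5.1  3.6 -2.7] err[-0.5  0.7  0. ] w10.3 False
0.06 t98.9 F[-6.5  3.8  0.3] err[-0.4  0.9  0.5] w10.6 False
0.04 t99.6 F[-6.   4.1  0.6] err[-0.5  1.   0.5] w10.8 False
0.02 t100.3 F[-6.5  5.2  0.8] err[-0.5  0.9  0.4] w10.3 False
0.00 t100.8 F[-1.2 -0.5  4.2] err[-0.6  1.7  3. ] w10.5 True
```

Run:
```python
from h import *
ctrl.gripper_to(40); e=st()['eef_pos']; print("released",e); ctrl.move_l(e+[0,0,50],vel=100)
ctrl.gripper_to(0); q=handle(0); z=q[2]+6+25
ctrl.move_l([q[0],q[1],z+12],vel=80); ctrl.hold(.2)
print(ctrl.move_l([q[0],q[1],z-6],vel=12,threshold=12), st()['eef_pos'],st()['force'], "tip z expected on shut handle",z)
e=st()['eef_pos']; ctrl.move_l(e+[0,0,120],vel=100); ctrl.move_ptp([300,-230,300],R(0.6))
p,d=snap("top","t8"); snap("side","s8"); W=world("top",d); Z=W[...,2]
m=((W[...,1]>-30)&(W[...,1]<240)&(W[...,0]>350)&(W[...,0]<650)&(Z>115)&(Z<190)).astype(np.uint8); m=cv2.morphologyEx(m,cv2.MORPH_OPEN,np.ones((9,9)))
Q=W[m>0]; print(np.linalg.lstsq(np.c_[Q[:,:2]-[500,100],np.ones(len(Q))],Q[:,2],rcond=None)[0])
m=(p.max(-1)<75)&(Z>100)&(W[...,1]<-55)&(W[...,1]>-90)&(W[...,0]>400)&(W[...,0]<620); print("handle",W[m].mean(0),st()['t'])
m=(p.min(-1)>120)&(abs(W[...,0]-785)<70)&(abs(W[...,1]+110)<70)&(Z>75); print("cup",rect(ray("top",np.argwhere(m)[:,::-1],90))[0])
a=cv2.resize(p[170:320,150:320,::-1],(400,353)); s=cv2.imread("pics/s8.png")[120:270,150:320]; cv2.imwrite("pics/c8.png",np.hstack([a,cv2.resize(s,(400,353))]))
```

```text
released [511.68019433 -68.43772431 121.59531842]
True [516.38850102 -71.74394084 147.92056052] [-0.03631103  0.31124623  4.82996022] tip z expected on shut handle 148.0
[ 4.94730422e-04 -1.69853248e-03  1.34530954e+02]
handle [510.00831967 -69.93086105 120.85757273] 106.3083
cup [ 763.89550781 -104.72267151]
```

View pics/c8.png

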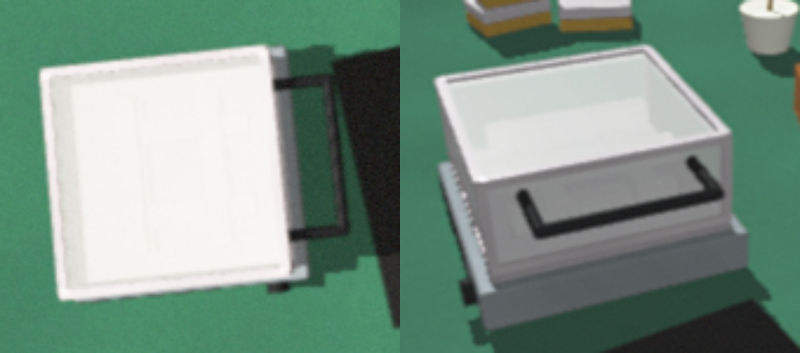

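The cover reads fully shut: lid tilt is about 0, top height 134.5 against 135, and touching the handle gave 147.9 against 148.0. The tower is faintly visible and square through the lid. The cup reads the same position as at the start, so I'm handing in.

```bash
python3 -c "
from h import *
ctrl.finish_job(); print(st()['t'])"
```

```text
the job is handed in; nothing more can be done
the job is handed in; nothing more can be done
```

The job is done and handed in, at about 106 s of the 210 s allowed. I opened the cover slowly onto its open stop, stacked all six bars in three crosswise layers, and lowered the cover slowly until it was shut. `finish_job` reports no verdict.

**Tower:** before closing, the layer 3 bars and the visible parts of layer 2 measured within about 2 mm of their places. Yaw was within 0.01 rad. With the cover shut I could only see the tower faintly through the lid, where it looked square and intact.

**Cover:** the lid tilt was about 0.002 rad and its top at 134.5 mm (135 expected). A light touch on the handle made contact at 147.9 mm (148.0 expected if shut). Slow moves found both stops, each ending at a 12 N force limit.

**Cup and mat:** the cup read the same position as at the start, and the mat was empty.

**Disagreements:** the first camera estimate of the dryer was about 2–3 mm off in y, and measuring the strips once the cover was open corrected it. Top-camera and robot positions of the placed bars differed by up to about 2 mm, and I applied a 0.7 mm correction for that. I saw no knocked bar and no grip slip, and no check failed.

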